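# Load the bench dryer, crank the tray in and start its timer

### The job

Lay every wooden board from the overlapping pile flat in the dryer's tray, side by side, lifting the top boards off first without dragging the bottom ones along. Swing the folded crank arm fully out until it latches, and only then turn the wheel clockwise by its knob until the tray is fully home under the hood. Last, press the timer plunger on the hood down to its stop and let it go, leaving the pots and the dish where they are.

Things in the scene. Friction and masses are not known exactly. Their poses are not given: they have to be found in the camera images.
- board_a_mid (a point): Loose light-wood display-stand board, 140 x 45 x 20 mm, about 0.1 kg; the point is its centre (10 mm above its underside), own x along its 140 mm length, y across its 45 mm width, z up when it lies flat. Always there: one of the two bottom boards of the pile, which lie parallel, 114 mm apart between centres, flat on the plywood platform (its top 190 mm above the table) that carries everything.
- board_d_mid (a point): Loose light-wood display-stand board, 140 x 45 x 20 mm, about 0.1 kg; the point is its centre (10 mm above its underside), own x along its 140 mm length, y across its 45 mm width, z up when it lies flat. Always there: one of the two bottom boards of the pile, which lie parallel, 114 mm apart between centres, flat on the plywood platform (its top 190 mm above the table) that carries everything.
- board_b_mid (a point): Loose light-wood display-stand board, 140 x 45 x 20 mm, about 0.1 kg; the point is its centre (10 mm above its underside), own x along its 140 mm length, y across its 45 mm width, z up when it lies flat. At the start it lies crosswise on top of the two bottom boards, near one end of them; in some runs it is absent.
- board_c_mid (a point): Loose light-wood display-stand board, 140 x 45 x 20 mm, about 0.1 kg; the point is its centre (10 mm above its underside), own x along its 140 mm length, y across its 45 mm width, z up when it lies flat. At the start it lies crosswise on top of the two bottom boards, near one end of them; in some runs it is absent.
- sled_mid (a point): Centre of the floor (upper face) of the dryer's shallow aluminium tray. Inside 276 mm along its own x, 165 mm along its own y; rim 6 mm above this floor. Four boards fit side by side, lengths along the tray's y, at x = -108, -36, +36, +108 mm. It slides along its own -y into the hood; axes parallel to the hood's. The floor is 22 mm above the platform, 212 mm above the table.
- sled (a joint): Travel of the tray in m: 0 = out, in front of the hood (loading position); 0.19 = fully home under the hood. It is geared to the wheel (20.2 mm a radian) and stays where the wheel leaves it.
- hood_mid (a point): Centre of the roof's upper face (63 mm above the platform, 253 mm above the table) of the low grey hood, 320 mm along its own x, 203 mm along its own y, open towards +y where the tray stands out, 48 mm high inside above the 10 mm base. Axes parallel to the tray's. It does not move.
- crank_axis (a point): Point on the upright axis of the steel handwheel on the hood's roof, at the height of the middle of the crank knob (137 mm above the platform). The wheel is a disc of 58 mm radius, its top 85 mm above the platform. Fixed to the hood.
- wheel (a joint): Angle of the wheel in rad: 0 = start, growing clockwise seen from above, stop at 9.42 (one and a half turns, tray home). It cannot turn below 0. About 0.15 to 0.25 N m turns it. While the arm is folded in, a post on the roof blocks the arm's tail and the wheel is locked.
- crank_pivot (a point): Point on the upright pivot of the folding crank arm, 30 mm from the wheel's axis, at about the height of the middle of the knob; it travels with the wheel.
- crank (a joint): Folding crank arm about its pivot in rad: 0 = folded over the wheel (knob 12 mm past the wheel's axis), growing anticlockwise from above, stop at 3.17 = fully out (knob 72 mm from the axis, towards the hood's -y as built). In the last 0.7 rad a ramp rides over a spring pin (a few N), which snaps up behind the arm at 3.1: latched. Unlatched, turning the wheel folds it back.
- knob_mid (a point): Middle of the black upright crank knob, a free-spinning round grip 23 mm in diameter and 55 mm high (27 mm above and below this point), 42 mm from the arm's pivot. The arm begins right below it.
- plunger_top (a point): Centre of the top of the black mushroom head (42 mm diameter, 9 mm thick, 108 mm above the platform) of the dryer's timer plunger, on the hood's roof at the corner near the robot and the tray.
- plunger (a joint): How far the plunger is pressed in m: 0 = up, 0.020 = at its stop. A spring pushes back with 3 N at the top and 9 N at the stop and returns it when released.
- pot_brown: Bystander: small blue paint pot, 57 mm across, 55 mm high, origin under its centre. Leave alone.
- dish_white: Bystander: shallow white dish, 75 mm across, 15 mm high, origin under its centre. Leave alone.
- pot_orange: Bystander: small paint tin with orange paint, 51 mm across, 75 mm high, origin under its centre. Leave alone.

How it is judged:
By the outcome, as a careful person would: the job done as asked, in the order asked, and still so for the second after the job is handed in, with the robot touching nothing.
Of board_b, board_c only 1 to 2 are there at a start; the rules pass over those that are not, and their reading is None.
At some moment in a run one of board_a, board_d may be knocked a few centimetres aside while the robot is not near it.
Once in a run the grip may slacken for a moment while it holds something.
It also fails if it takes over 184 s, if anything falls off the work surface, if the arm or the gripper's body presses on something with over 40 N, if the wrist force passes 120 N, or if a joint passes its speed limit or range.

### The arm

A 6-joint arm with a two-finger parallel gripper is mounted at the origin on the work surface; the furniture and walls round the work are solid. World frame = base frame: x ahead of the robot, y to its left, z up, the work surface at z = 0. Lengths are in m, angles in rad, forces in N, time in s.
With the tool pointing down it reaches from about 0.425 to 0.95 m from the base axis. Payload 3.5 kg.
Tool frame: the origin (TCP) lies at the very end of the fingers, on their centre line; the grasp point (between the pads) lies 19 mm behind it (ctrl.grip_point_offset is the distance from the TCP to the grasp point, in m); z points along the fingers, y is the line along which they close (so a half turn about z gives the same grasp; the last joint's range is limited). The gripper opens to 85 mm and grips with 20 to 120 N. Pads are 22 mm wide; open, the fingers measure 114 mm over their backs; the gripper's body (76 mm by 85 mm) begins 54 mm behind the grasp point. The pads swing forward as they close: fully open they stand 13 mm farther back than shut.
Start: joints at [1.039, 0.286, 1.577, -0, 1.279, -0.15], TCP at [0.251, 0.626, 0.197] pointing down, gripper open.
Joint ranges: [-2.77, 2.77], [-0.9, 2.22], [0.21, 2.48], [-1.53, 4.67], [0.24, 2.81], [-2.84, 2.84]. Speed limits (rad/s): [2.79, 2.79, 3.14, 3.14, 3.14, 3.14].

### API

Orientations are given as a unit quaternion [x, y, z, w].
In Python, from plant import ctrl gives the robot as it stands. The module is installed in compiled form; this text tells all that it offers.
- The arm moves only by the shell command python3 -m pendant 'ROWS' [OPENING] [FORCE]. ROWS is JSON, a list of rows, each an object of numbers: "dx", "dy", "dz": the shift along the tool's x, y, z in cm; "twist": the turn about the tool's z in degrees. A call has 1 to 10 rows; each row is the pose to reach, as a shift and turn from the pose commanded when the call began, along the tool's axes at that moment; what a row does not reach only later rows make up. A row lasts 1/8 s, in which the tool goes at most 62.5 mm and 10.7 degrees, less where a joint would pass 70% of its speed; a pose out of reach is approached as far as the arm can. A call with a gripper value outside its range is refused whole. OPENING is the opening in per cent of the stroke, from 0 (shut) to 100 (fully open), set as the call begins (- or left out, the last holds). The fingers move at their own pace and stop on an object; FORCE is the grip in N (left out, the last holds). Time passes only in rows, so rows that repeat a pose let the fingers close. It gives the time, the measured TCP pose, the force, the opening and the grip force at its end, in the units of the state.
- ctrl.get_state(): the state, without advancing time (a new reading comes with each control period).
- ctrl.read_camera(name): name is "scene" or "top" or "wrist"; returns a dict with "img" (480x640x3 uint8, red, green, blue), "depth" (480x640 float32, m along the optical axis (not along the pixel's ray), 0 where there is no reading), "camera_matrix" (3x3 intrinsics, pixels), "xyz" and "rotation" of the camera in the world; the wrist camera has in their place "tool_from_camera" (4x4, takes a point from camera to tool coordinates, whose origin is the TCP and whose axes are the flange's). Camera axes: x right, y up, looking along -z (the intrinsics and any distortion apply to the point x, -y, -z); pixel columns grow to the right and rows downward; lengths in m; the calibration is good to about 2 mm. The wrist camera is an equidistant fisheye: a pixel r from the principal point sees the ray r / f radians off the axis. A picture is of the moment at which its call begins: read the wrist's pose just before it.
- ctrl.sign_off(): hands the job in; it is judged then, once.
The state is a dict: "time": time; "qpos": joint angles; "dq": joint speeds; "joint_efforts": joint torques, N m; "eef_pos": TCP position; "tcp_rot": TCP orientation; "contact_force": force on the tool from outside, world axes, zero at the start; "wrist_torque": the same for the moment, N m; "opening": opening from 0.0 (shut) to 1.0 (fully open); "finger_force": force on a finger pad.
Only numpy, scipy, OpenCV 4.12 (cv2) and the standard library are available. Lean on these libraries where they do the work, as an engineer would, in place of code of your own. Each camera call takes 0.05 s, during which the arm holds its last target. There are 200 camera calls.

## Working session

There is one attempt and no reset: what is moved stays moved. The work goes in short steps, Python scripts to look and compute and a shell command to move; the robot and the scene stay as the last step left them, time stands still between calls to the robot, and variables do not carry over. Pictures are saved under pics/ and viewed, at most 14 in all, crops included, and the job is handed in when it is done.

```bash
mkdir -p pics; cat > h.py <<'E'
import numpy as np, cv2
from plant import ctrl
from scipy.spatial.transform import Rotation as R
def snap(name,fn=None):
    s=ctrl.get_state(); c=ctrl.read_camera(name)
    if name=='wrist':
        T=np.eye(4);T[:3,:3]=R.from_quat(s['tcp_rot']).as_matrix();T[:3,3]=s['eef_pos'];T=T@c['tool_from_camera']
        c['xyz']=T[:3,3];c['rotation']=T[:3,:3]
    c['fish']=name=='wrist'
    if fn: cv2.imwrite('pics/'+fn,c['img'][:,:,::-1])
    return c
def ray(c,u,v):
    K=np.array(c['camera_matrix']);x=(u-K[0,2])/K[0,0];y=(v-K[1,2])/K[1,1]
    if c['fish']:
        r=np.hypot(x,y)+1e-9;d=np.array([np.sin(r)*x/r,-np.sin(r)*y/r,-np.cos(r)])
    else: d=np.array([x,-y,-1.])
    return np.array(c['rotation']).reshape(3,3)@d
def onz(c,u,v,z):
    d=ray(c,u,v);o=np.array(c['xyz']).ravel();return o+d*(z-o[2])/d[2]
def cloud(c): # pinhole only
    K=np.array(c['camera_matrix']);v,u=np.mgrid[:480,:640];z=c['depth']
    P=np.stack([(u-K[0,2])/K[0,0]*z,-(v-K[1,2])/K[1,1]*z,-z],-1)
    return P@np.array(c['rotation']).reshape(3,3).T+np.array(c['xyz']).ravel()
E
python3 - <<'E'
from h import *
s=ctrl.get_state();print(s)
for n in('scene','top','wrist'):
    c=snap(n,n+'0.png');print(n,c['xyz'],np.round(c['rotation'],3).tolist(),c['camera_matrix'],c['depth'].min(),c['depth'].max())
E
```

```text
{'time': 0.0, 'qpos': array([ 1.03897352e+00,  2.87198981e-01,  1.57820583e+00,  1.97515179e-05,
        1.27861747e+00, -1.49997042e-01]), 'dq': array([ 0.00045653,  0.00039709, -0.00122292, -0.00163032, -0.00148928,
       -0.00015313]), 'joint_efforts': array([-8.31478301e-04, -4.05958486e+01, -2.92638713e+01, -9.15791679e-05,
        5.59799111e-03,  1.69605164e-05]), 'eef_pos': array([0.25109389, 0.62574627, 0.19590947]), 'tcp_rot': array([ 1.89757934e-01,  9.81830154e-01, -1.14174413e-03, -4.15077303e-04]), 'contact_force': array([0.01397897, 0.24362263, 0.62298084]), 'wrist_torque': array([-0.04588271, -0.0611877 , -0.02227931]), 'finger_force': 0.0, 'opening': 0.9970121504160643}
scene [ 1.58303692 -0.35448423  0.8400057 ] [0.415, 0.32, 0.513, 0.68] [[485.52456857   0.         322.85411376]
 [  0.         485.52456857 238.96219204]
 [  0.           0.           1.        ]] 0.0 3.9556665
top [ 0.33428082 -0.07985551  1.63129068] [-0.069, 0.054, 0.709, -0.7] [[550.16460559   0.         317.8780463 ]
 [  0.         550.16460559 231.54642343]
 [  0.           0.           1.        ]] 0.0 2.694129
wrist [0.17548966 0.65746103 0.37262719] [[0.372, -0.88, -0.297], [0.928, 0.352, 0.121], [-0.002, -0.32, 0.947]] [[371.64829954   0.         319.54228893]
 [  0.         371.64829954 240.43814747]
 [  0.           0.           1.        ]] 0.0 1.6765448
```

```bash
sed -i "s/    c\['fish'\]=name=='wrist'/    else: c['rotation']=R.from_quat(c['rotation']).as_matrix()\n    c['fish']=name=='wrist'/" h.py; sed -n 5,14p h.py
```

```text
s=ctrl.get_state(); c=ctrl.read_camera(name)
    if name=='wrist':
        T=np.eye(4);T[:3,:3]=R.from_quat(s['tcp_rot']).as_matrix();T[:3,3]=s['eef_pos'];T=T@c['tool_from_camera']
        c['xyz']=T[:3,3];c['rotation']=T[:3,:3]
    else: c['rotation']=R.from_quat(c['rotation']).as_matrix()
    c['fish']=name=='wrist'
    if fn: cv2.imwrite('pics/'+fn,c['img'][:,:,::-1])
    return c
def ray(c,u,v):
    K=np.array(c['camera_matrix']);x=(u-K[0,2])/K[0,0];y=(v-K[1,2])/K[1,1]
```

View pics/top0.png

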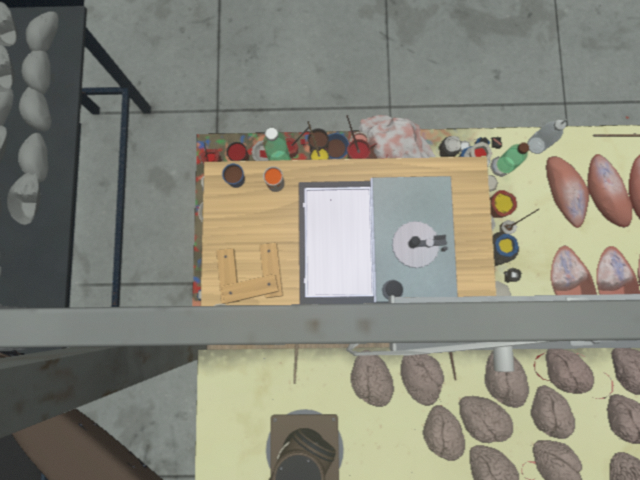

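View pics/scene0.png

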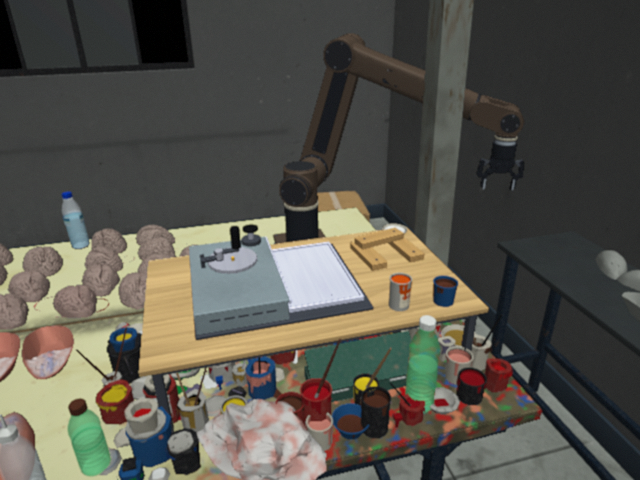

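```bash
python3 - <<'E'
from h import *
np.set_printoptions(precision=3,suppress=True)
T=snap('top');S=snap('scene');P=cloud(T);Q=cloud(S)
for u,v in[(228,270),(272,262),(248,290),(410,240),(436,242),(415,210),(393,288),(338,240),(306,190),(371,180),(305,300),(372,296),(100,325),(305,325),(490,325),(600,310),(250,200),(235,175),(273,175),(500,350)]:print('T',u,v,P[v,u],T['depth'][v,u])
for u,v in[(448,20),(448,120),(440,215),(433,20),(470,20),(235,238),(207,261),(250,230),(395,228),(445,290),(400,290),(388,238),(370,257),(408,250),(340,330),(240,360)]:print('S',u,v,Q[v,u])
# boards masks by height
for n,C,I in(('T',P,T),('S',Q,S)):
  m0=(I['depth']>0)&(C[...,0]>.3)&(C[...,0]<.9)&(C[...,1]>.1)&(C[...,1]<.5)
  for lo,hi in((.203,.217),(.223,.237)):
    m=(m0&(C[...,2]>lo)&(C[...,2]<hi)).astype(np.uint8)
    k,l,st,_=cv2.connectedComponentsWithStats(m)
    for i in range(1,k):
      if st[i,4]>40:
        p=C[l==i];r=cv2.minAreaRect(p[:,:2].astype(np.float32)*1000);print(n,lo,st[i,4],p.mean(0),r)
for lo,hi in((.248,.258),(.269,.281),(.29,.302),(.31,.34)):
  m=(T['depth']>0)&(P[...,2]>lo)&(P[...,2]<hi)&(abs(P[...,1])<.4)&(P[...,0]>.35)&(P[...,0]<.95);p=P[m]
  if len(p)>5:print('h',lo,len(p),p.mean(0),cv2.minAreaRect(p[:,:2].astype(np.float32)*1000))
E
```

```text
T 228 270 [0.486 0.185 0.21 ] 1.4308847
T 272 262 [0.505 0.07  0.213] 1.4292996
T 248 290 [0.432 0.13  0.228] 1.403566
T 410 240 [ 0.536 -0.269  0.35 ] 1.2922885
T 436 242 [ 0.54  -0.342  0.284] 1.3566875
T 415 210 [ 0.628 -0.299  0.255] 1.4014943
T 393 288 [ 0.427 -0.23   0.304] 1.3195937
T 338 240 [ 0.559 -0.102  0.219] 1.4295559
T 306 190 [ 0.696 -0.019  0.212] 1.4617374
T 371 180 [ 0.711 -0.19   0.246] 1.4270649
T 305 300 [ 0.407 -0.014  0.196] 1.4270597
T 372 296 [ 0.414 -0.187  0.211] 1.4096576
T 100 325 [0.339 0.131 1.125] 0.5038036
T 305 325 [ 0.337 -0.057  1.126] 0.49850535
T 490 325 [ 0.335 -0.224  1.124] 0.49702868
T 600 310 [ 0.348 -0.323  1.125] 0.4959182
T 250 200 [0.677 0.133 0.19 ] 1.4829723
T 235 175 [0.736 0.167 0.231] 1.4538509
T 273 175 [0.727 0.064 0.256] 1.4255676
T 500 350 [ 0.309 -0.264  1.013] 0.6006267
S 448 20 [0.296 0.353 0.775]
S 448 120 [0.31  0.377 0.508]
S 440 215 [0.317 0.381 0.208]
S 433 20 [0.247 0.334 0.773]
S 470 20 [0.293 0.422 0.773]
S 235 238 [ 0.545 -0.284  0.33 ]
S 207 261 [ 0.55  -0.354  0.282]
S 250 230 [ 0.443 -0.237  0.298]
S 395 228 [0.4
[... 1550 characters left out ...]
161621), 33.91501235961914)
S 0.223 112 [0.754 0.158 0.23 ] ((750.3009033203125, 164.32432556152344), (53.7673225402832, 26.5646915435791), 72.0453872680664)
h 0.248 7273 [ 0.573 -0.281  0.253] ((660.4285888671875, -165.72671508789062), (664.6690063476562, 372.1510314941406), 50.1035041809082)
h 0.269 1440 [ 0.536 -0.288  0.275] ((620.599853515625, -147.6829833984375), (449.2371826171875, 202.4102783203125), 45.32542037963867)
h 0.29 305 [ 0.461 -0.261  0.297] ((489.3835144042969, -285.89288330078125), (58.126346588134766, 205.2056884765625), 43.54073715209961)
h 0.31 23 [ 0.529 -0.274  0.324] ((529.3722534179688, -275.3966979980469), (21.84462547302246, 8.67448902130127), 47.77803039550781)
```

```bash
python3 - <<'E'
from h import *
np.set_printoptions(precision=3,suppress=True)
T=snap('top');S=snap('scene');P=cloud(T);Q=cloud(S)
for v in(5,60,120,180,220): print('S',v,[(u,*np.round(Q[v,u],2)) for u in range(415,485,8)])
for u in(2,40,80,120,160,190): print('T',u,[(v,*np.round(P[v,u],2)) for v in range(305,410,9)])
for u,v in((340,40),(360,50),(400,70),(480,105),(505,120),(300,185),(340,110),(505,180)): print('arm',u,v,Q[v,u])
for u,v in((50,420),(100,460),(300,420),(300,450)): print('armT',u,v,P[v,u])
for u in(350,430,480,503): print('T',u,[(v,*np.round(P[v,u],2)) for v in range(296,375,9)])
E
```

```text
S 5 [(415, np.float64(-1.44), np.float64(1.07), np.float64(0.78)), (423, np.float64(-1.34), np.float64(1.08), np.float64(0.78)), (431, np.float64(0.22), np.float64(0.34), np.float64(0.81)), (439, np.float64(0.27), np.float64(0.34), np.float64(0.81)), (447, np.float64(0.3), np.float64(0.35), np.float64(0.81)), (455, np.float64(0.29), np.float64(0.37), np.float64(0.81)), (463, np.float64(0.3), np.float64(0.39), np.float64(0.81)), (471, np.float64(0.3), np.float64(0.42), np.float64(0.81)), (479, np.float64(-0.72), np.float64(1.07), np.float64(0.79))]
S 60 [(415, np.float64(-1.41), np.float64(1.09), np.float64(0.46)), (423, np.float64(-1.27), np.float64(1.07), np.float64(0.48)), (431, np.float64(0.25), np.float64(0.34), np.float64(0.67)), (439, np.float64(0.3), np.float64(0.34), np.float64(0.67)), (447, np.float64(0.3), np.float64(0.36), np.float64(0.67)), (455, np.float64(0.3), np.float64(0.39), np.float64(0.67)), (463, np.float64(0.29), np.float64(0.41), np.float64(0.67)), (471, np.float64(-0.73), np.float64(1.07), np.float64(0.53)), (479, np.float64(-0.68), np.float64(1.08), np.float6
[... 8069 characters left out ...]
loat64(0.0)), (359, np.float64(0.24), np.float64(-0.51), np.float64(-0.0)), (368, np.float64(0.33), np.float64(-0.08), np.float64(1.63))]
T 503 [(296, np.float64(0.37), np.float64(-0.27), np.float64(1.0)), (305, np.float64(0.35), np.float64(-0.24), np.float64(1.12)), (314, np.float64(0.35), np.float64(-0.24), np.float64(1.13)), (323, np.float64(0.34), np.float64(-0.24), np.float64(1.12)), (332, np.float64(0.33), np.float64(-0.23), np.float64(1.12)), (341, np.float64(0.32), np.float64(-0.23), np.float64(1.12)), (350, np.float64(0.31), np.float64(-0.27), np.float64(1.01)), (359, np.float64(0.3), np.float64(-0.27), np.float64(1.01)), (368, np.float64(0.29), np.float64(-0.27), np.float64(1.01))]
```

View pics/wrist0.png

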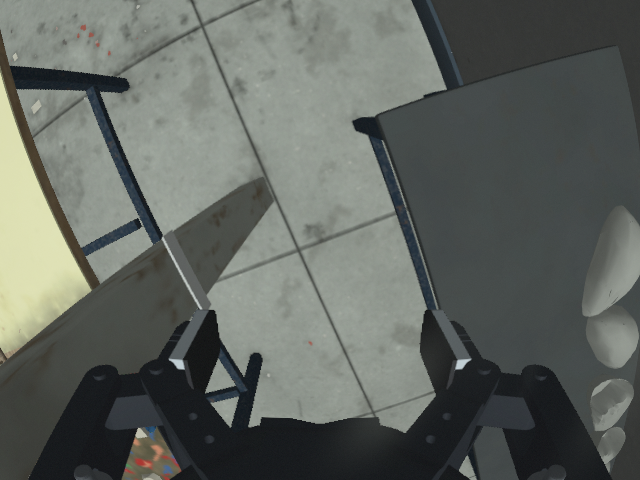

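```bash
cat >> h.py <<'E'
def tool(w): # world delta (m) -> tool cm
    s=ctrl.get_state(); return np.round(R.from_quat(s['tcp_rot']).as_matrix().T@np.array(w,float)*100,1)
E
python3 -m pendant '[{"dx":4,"dy":-1.5,"dz":-3},{"dx":9,"dy":-3,"dz":-6},{"dx":14,"dy":-5,"dz":-9},{"dx":19,"dy":-7,"dz":-10},{"dx":23,"dy":-9,"dz":-10},{"dx":25,"dy":-10,"dz":-10},{"dx":25,"dy":-10,"dz":-10}]' && python3 -c "
from h import *
s=ctrl.get_state();print(s['eef_pos'],s['qpos'],tool([0,-.3,0]))"
```

```text
$[0]: bad value
```

```bash
python3 -m pendant '[{"dx":4,"dy":-1.5,"dz":-3,"twist":0},{"dx":9,"dy":-3,"dz":-6,"twist":0},{"dx":14,"dy":-5,"dz":-9,"twist":0},{"dx":19,"dy":-7,"dz":-10,"twist":0},{"dx":23,"dy":-9,"dz":-10,"twist":0},{"dx":25,"dy":-10,"dz":-10,"twist":0},{"dx":25,"dy":-10,"dz":-10,"twist":0}]' && python3 -c "
from h import *
s=ctrl.get_state();print(s['eef_pos'],s['qpos'],tool([0,-.3,0]))"
```

```text
time: 1.23
eef_pos: [-0.0186, 0.6266, 0.2971]
tcp_rot: [0.189, 0.982, -0.0, 0.0]
contact_force: [1.4, 0.2, 0.2]
opening: 0.999
finger_force: 0.0
[-0.01858574  0.62656932  0.29710903] [ 1.43904346e+00  1.23591825e-01  1.58583071e+00 -5.76127100e-04
  1.43243816e+00  2.48144058e-01] [-11.1 -27.9   0. ]
```

```bash
python3 -m pendant '[{"dx":-2,"dy":-5,"dz":0,"twist":0},{"dx":-4,"dy":-10,"dz":0,"twist":0},{"dx":-6,"dy":-15,"dz":0,"twist":0},{"dx":-8,"dy":-20,"dz":0,"twist":0},{"dx":-10,"dy":-25,"dz":0,"twist":0},{"dx":-12,"dy":-30,"dz":0,"twist":0},{"dx":-12.5,"dy":-31,"dz":0,"twist":0},{"dx":-12.5,"dy":-31,"dz":0,"twist":0}]' && python3 -c "
from h import *
s=ctrl.get_state();print(s['eef_pos'],s['qpos'])"
```

```text
time: 2.22
eef_pos: [-0.0164, 0.2927, 0.2977]
tcp_rot: [0.191, 0.982, 0.001, 0.0]
contact_force: [-0.2, 0.7, 0.2]
opening: 1.0
finger_force: 0.0
[-0.01640337  0.29274713  0.29765458] [ 1.27575128e+00 -7.37851693e-01  2.25021089e+00 -2.81285988e-04
  1.62708874e+00  8.92069628e-02]
```

```bash
python3 -m pendant '[{"dx":-4,"dy":1,"dz":0,"twist":0},{"dx":-7.5,"dy":1.6,"dz":0,"twist":0},{"dx":-11,"dy":1.6,"dz":0,"twist":0},{"dx":-14,"dy":1.5,"dz":0,"twist":0},{"dx":-17,"dy":1,"dz":0,"twist":0},{"dx":-20,"dy":0.2,"dz":0,"twist":0},{"dx":-24,"dy":-1,"dz":0,"twist":0},{"dx":-28,"dy":-2.5,"dz":0,"twist":0},{"dx":-32,"dy":-5,"dz":0,"twist":0},{"dx":-36,"dy":-8.5,"dz":0,"twist":0}]' && python3 -c "
from h import *
s=ctrl.get_state();print(s['eef_pos'],s['qpos'],s['contact_force'],tool([0,-.1,0]),tool([.1,0,0]))"
```

```text
time: 3.48
eef_pos: [0.287, 0.078, 0.297]
tcp_rot: [0.189, 0.982, 0.0, -0.001]
contact_force: [0.7, -0.1, -0.2]
opening: 0.998
finger_force: 0.0
[0.28702092 0.0779681  0.2970289 ] [-8.10562189e-02 -7.21627459e-01  2.24344386e+00  1.81922107e-04
  1.62121387e+00 -1.27055011e+00] [ 0.74504956 -0.14691205 -0.23737895] [-3.7 -9.3 -0. ] [-9.3  3.7 -0. ]
```

```bash
python3 -m pendant '[{"dx":-3,"dy":2,"dz":-5,"twist":0},{"dx":-6,"dy":4,"dz":-9,"twist":0},{"dx":-9,"dy":6.5,"dz":-12,"twist":0},{"dx":-12,"dy":8.5,"dz":-14,"twist":0},{"dx":-14.5,"dy":10.3,"dz":-14,"twist":0},{"dx":-14.5,"dy":10.3,"dz":-14,"twist":0}]' && python3 - <<'E'
from h import *
s=ctrl.get_state();print(s['eef_pos'],s['qpos'],s['contact_force'])
c=snap('wrist','w1.png');print(c['tool_from_camera'],c['xyz'],(c['depth']>0).mean())
E
```

```text
time: 4.22
eef_pos: [0.4609, 0.121, 0.4348]
tcp_rot: [0.19, 0.982, -0.001, -0.002]
contact_force: [-0.9, 0.2, 0.5]
opening: 0.998
finger_force: 0.0
[0.46089981 0.12104891 0.43475916] [ 4.35814497e-02 -2.36438069e-01  1.68899111e+00 -1.64882503e-04
  1.69407926e+00 -1.14524659e+00] [-0.9306428   0.22828976  0.48492747]
[[ 5.54718200e-04  9.47159589e-01  3.20762226e-01  8.20198038e-02]
 [ 9.99999793e-01 -6.30010143e-04  1.30944541e-04  8.10546815e-04]
 [ 3.26108833e-04  3.20762087e-01 -9.47159742e-01 -1.76550652e-01]
 [ 0.00000000e+00  0.00000000e+00  0.00000000e+00  1.00000000e+00]] [0.38598227 0.15244293 0.6116767 ] 0.9960709635416667
```

View pics/w1.png

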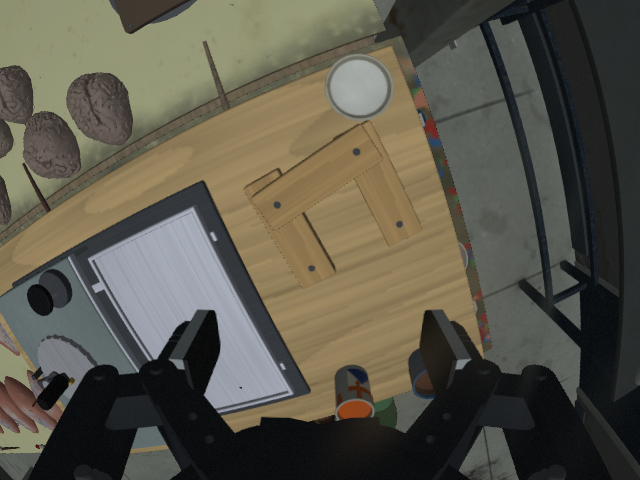

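```bash
cat >> h.py <<'E'
def wcloud(c):
    K=np.array(c['camera_matrix']);v,u=np.mgrid[:480,:640]
    x=(u-K[0,2])/K[0,0];y=(v-K[1,2])/K[1,1];r=np.hypot(x,y)+1e-9
    d=np.stack([np.tan(r)*x/r,-np.tan(r)*y/r,-np.ones_like(r)],-1)*c['depth'][...,None]
    return d@c['rotation'].T+c['xyz']
def rects(C,m,mn=150):
    m=cv2.morphologyEx(m.astype(np.uint8),cv2.MORPH_OPEN,np.ones((3,3)))
    k,l,st,_=cv2.connectedComponentsWithStats(m)
    for i in range(1,k):
        if st[i,4]>mn:
            p=C[l==i];(cx,cy),(w,h),a=cv2.minAreaRect((p[:,:2]*1000).astype(np.float32))
            if w<h: w,h,a=h,w,a+90
            print('rect c=(%.0f,%.0f) L=%.0f W=%.0f ang=%.1f z=%.3f n=%d'%(cx,cy,w,h,a,np.median(p[:,2]),len(p)), 'px',np.round(st[i,:4]))
E
python3 - <<'E'
from h import *
np.set_printoptions(precision=3,suppress=True)
c=snap('wrist');C=wcloud(c)
m0=(C[...,0]>.3)&(C[...,0]<.8)&(C[...,1]>.02)&(C[...,1]<.35);m0[300:]=0
for lo,hi in((.203,.217),(.222,.238)): print(lo);rects(C,m0&(C[...,2]>lo)&(C[...,2]<hi))
for u,v,z in((277,205,.23),(356,152,.23),(312,268,.21),(399,224,.21),(358,85,.205),(352,410,.265),(205,183,.2),(308,386,.2)):print(u,v,onz(c,u,v,z),C[v,u])
m1=(C[...,1]<.05)&(C[...,1]>-.2)&(C[...,2]>.195)&(C[...,2]<.225)&(C[...,0]<.75)&(c['img'].min(-1)>150)
print('tray');rects(C,m1)
E
```

```text
0.203
rect c=(470,187) L=153 W=46 ang=6.6 z=0.210 n=3450 px [349 118  74 128]
rect c=(425,67) L=46 W=15 ang=99.4 z=0.210 n=401 px [244 170  37  30]
rect c=(504,76) L=108 W=46 ang=6.1 z=0.210 n=2647 px [258 212  78  76]
0.222
rect c=(439,126) L=141 W=46 ang=102.4 z=0.230 n=5618 px [253 125 131 106]
277 205 [0.449 0.077 0.23 ] [0.449 0.077 0.23 ]
356 152 [0.428 0.174 0.23 ] [0.428 0.174 0.23 ]
312 268 [0.537 0.081 0.21 ] [0.537 0.081 0.211]
399 224 [0.524 0.193 0.21 ] [0.524 0.193 0.21 ]
358 85 [0.363 0.204 0.205] [0.362 0.206 0.196]
352 410 [0.718 0.062 0.265] [0.726 0.06  0.257]
205 183 [0.398 0.003 0.2  ] [ 0.398 -0.     0.19 ]
308 386 [0.71  0.003 0.2  ] [0.712 0.002 0.197]
tray
rect c=(557,-102) L=280 W=172 ang=179.9 z=0.212 n=14952 px [ 96 213 190 195]
```

```bash
python3 -m pendant '[{"dx":1,"dy":0,"dz":3,"twist":10},{"dx":2.2,"dy":-0.4,"dz":6,"twist":20},{"dx":2.2,"dy":-0.4,"dz":9,"twist":30},{"dx":2.2,"dy":-0.4,"dz":11,"twist":40},{"dx":2.2,"dy":-0.4,"dz":13,"twist":50},{"dx":2.2,"dy":-0.4,"dz":14,"twist":55.7},{"dx":2.2,"dy":-0.4,"dz":14,"twist":55.7},{"dx":2.2,"dy":-0.4,"dz":14,"twist":55.7}]' 100 60 && python3 - <<'E'
from h import *
s=ctrl.get_state();M=R.from_quat(s['tcp_rot']).as_matrix();p=s['eef_pos'];print(p,s['qpos'],np.degrees(np.arctan2(M[1,1],M[0,1])),M[:,2])
print(tool(np.array([.439,.126,.2105])-p))
E
```

```text
time: 5.32
eef_pos: [0.4363, 0.1254, 0.2981]
tcp_rot: [0.626, 0.78, 0.0, 0.0]
contact_force: [-0.3, -0.4, -0.0]
opening: 1.003
finger_force: 0.0
[0.43626843 0.12544268 0.29807576] [ 5.58680735e-02 -2.84715020e-01  1.96686384e+00 -4.91468273e-05
  1.45817761e+00 -1.62297781e-01] 12.500306345264429 [ 1.26697509e-03  2.19453882e-05 -9.99999197e-01]
[-0.   0.3  8.8]
```

```bash
python3 -m pendant '[{"dx":0,"dy":0.3,"dz":3,"twist":0},{"dx":0,"dy":0.3,"dz":6,"twist":0},{"dx":0,"dy":0.3,"dz":8.7,"twist":0},{"dx":0,"dy":0.3,"dz":8.7,"twist":0}]' 100 60 && python3 -m pendant '[{"dx":0,"dy":0,"dz":0,"twist":0},{"dx":0,"dy":0,"dz":0,"twist":0},{"dx":0,"dy":0,"dz":0,"twist":0},{"dx":0,"dy":0,"dz":0,"twist":0},{"dx":0,"dy":0,"dz":0,"twist":0},{"dx":0,"dy":0,"dz":0,"twist":0}]' 30 60
```

```text
time: 5.82
eef_pos: [0.4379, 0.1261, 0.2088]
tcp_rot: [0.626, 0.78, -0.001, -0.001]
contact_force: [0.1, 1.1, 0.4]
opening: 0.999
finger_force: 0.0
time: 6.58
eef_pos: [0.439, 0.1261, 0.2103]
tcp_rot: [0.626, 0.779, -0.0, -0.0]
contact_force: [1.2, 0.9, 0.2]
opening: 0.299
finger_force: 0.0
```

```bash
python3 - <<'E'
from h import *
c=snap('wrist','w2.png');C=wcloud(c);print(C[300,320],C[250,320])
s=ctrl.get_state();print(s['eef_pos'],s['opening'],s['finger_force'])
E
```

```text
[0.44027697 0.12610717 0.22966152] [0.43476274 0.15101669 0.22990106]
[0.43903182 0.12618354 0.21028232] 0.29952719352884455 0.0
```

View pics/w2.png

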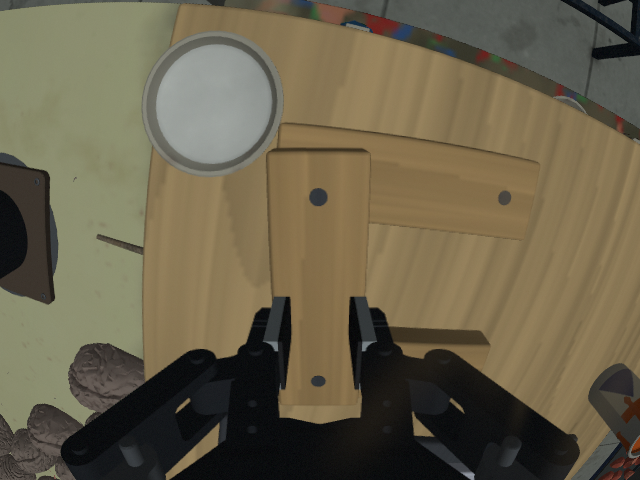

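```bash
python3 - <<'E'
from h import *
np.set_printoptions(precision=3,suppress=True)
c=snap('wrist');C=wcloud(c)
T=R.from_quat(ctrl.get_state()['tcp_rot']).as_matrix();o=ctrl.get_state()['eef_pos']
for v in(300,320,340,360,375,385,395):
  print(v,[(u,*np.round((T.T@(C[v,u]-o))*1000).astype(int)) for u in(264,270,276,282,286,290,300,345,350,354,358,364,370)])
E
```

```text
300 [(264, np.int64(-22), np.int64(-33), np.int64(22)), (270, np.int64(-22), np.int64(-29), np.int64(21)), (276, np.int64(11), np.int64(-17), np.int64(-42)), (282, np.int64(11), np.int64(-14), np.int64(-42)), (286, np.int64(11), np.int64(-13), np.int64(-41)), (290, np.int64(0), np.int64(-13), np.int64(-20)), (300, np.int64(0), np.int64(-8), np.int64(-20)), (345, np.int64(0), np.int64(13), np.int64(-19)), (350, np.int64(10), np.int64(14), np.int64(-39)), (354, np.int64(11), np.int64(15), np.int64(-42)), (358, np.int64(12), np.int64(17), np.int64(-42)), (364, np.int64(11), np.int64(19), np.int64(-41)), (370, np.int64(-21), np.int64(31), np.int64(20))]
320 [(264, np.int64(7), np.int64(-21), np.int64(-50)), (270, np.int64(11), np.int64(-18), np.int64(-56)), (276, np.int64(12), np.int64(-15), np.int64(-58)), (282, np.int64(11), np.int64(-13), np.int64(-57)), (286, np.int64(9), np.int64(-12), np.int64(-54)), (290, np.int64(-1), np.int64(-12), np.int64(-38)), (300, np.int64(-12), np.int64(-9), np.int64(-19)), (345, np.int64(-11), np.int64(13), np.int64(-20)), (350, np.int64(2), np.int64(14)
[... 2846 characters left out ...]
.int64(14), np.int64(-101))]
395 [(264, np.int64(18), np.int64(-13), np.int64(-106)), (270, np.int64(17), np.int64(-12), np.int64(-105)), (276, np.int64(10), np.int64(-11), np.int64(-97)), (282, np.int64(-61), np.int64(-20), np.int64(-20)), (286, np.int64(-61), np.int64(-18), np.int64(-20)), (290, np.int64(-61), np.int64(-15), np.int64(-20)), (300, np.int64(-61), np.int64(-10), np.int64(-20)), (345, np.int64(-61), np.int64(15), np.int64(-20)), (350, np.int64(-61), np.int64(18), np.int64(-19)), (354, np.int64(-62), np.int64(20), np.int64(-19)), (358, np.int64(-80), np.int64(25), np.int64(0)), (364, np.int64(17), np.int64(12), np.int64(-105)), (370, np.int64(18), np.int64(14), np.int64(-106))]
```

```bash
python3 -m pendant '[{"dx":0,"dy":0,"dz":-3,"twist":0},{"dx":0,"dy":0,"dz":-6,"twist":0},{"dx":0,"dy":0,"dz":-6,"twist":0}]' 30 60;cat >> h.py <<'E'
def tips():
    s=ctrl.get_state();c=snap('wrist');C=wcloud(c)
    T=R.from_quat(s['tcp_rot']).as_matrix();L=(C-s['eef_pos'])@T*1000
    m=(abs(L[...,0])<16)&(abs(L[...,1])<75)&(L[...,2]<0)&(L[...,2]>-120)&(c['img'].max(-1)<140)
    for sg in(-1,1):
        q=L[m&(L[...,1]*sg>0)];print('op %.2f'%s['opening'],'tip z',np.percentile(q[:,2],[99,100]),'inner y',np.percentile(q[:,1]*sg,[1,5]),len(q))
E
python3 -c "
from h import *
tips()"; python3 -m pendant '[{"dx":0,"dy":0,"dz":0,"twist":0},{"dx":0,"dy":0,"dz":0,"twist":0},{"dx":0,"dy":0,"dz":0,"twist":0}]' 60 60;python3 -c "
from h import *
tips()";python3 -m pendant '[{"dx":0,"dy":0,"dz":0,"twist":0},{"dx":0,"dy":0,"dz":0,"twist":0},{"dx":0,"dy":0,"dz":0,"twist":0}]' 100 60;python3 - <<'E'
from h import *
tips()
c=snap('wrist');C=wcloud(c);m0=(C[...,0]>.3)&(C[...,0]<.8)&(C[...,1]>.02)&(C[...,1]<.35);m0[300:]=0
for lo,hi in((.203,.217),(.222,.238)): print(lo);rects(C,m0&(C[...,2]>lo)&(C[...,2]<hi))
E
```

```text
time: 7.05
eef_pos: [0.4406, 0.1263, 0.2732]
tcp_rot: [0.626, 0.779, 0.002, 0.002]
contact_force: [0.2, 0.8, 0.2]
opening: 0.298
finger_force: 0.0
op 0.30 tip z [-41.85705421 -32.86874344] inner y [1.08710561 5.25205523] 14340
op 0.30 tip z [-42.12387022 -33.4723403 ] inner y [1.1252823  5.59296282] 14591
time: 7.48
eef_pos: [0.4387, 0.1261, 0.2694]
tcp_rot: [0.626, 0.779, -0.001, -0.001]
contact_force: [0.3, -0.1, 0.3]
opening: 0.601
finger_force: 0.0
op 0.60 tip z [-43.24549581 -36.78340483] inner y [1.03282531 5.06496718] 13845
op 0.60 tip z [-43.49237975 -36.07006087] inner y [1.12465461 5.43147756] 14102
time: 7.9
eef_pos: [0.4391, 0.1262, 0.2704]
tcp_rot: [0.626, 0.779, 0.0, 0.0]
contact_force: [0.3, -0.5, -0.5]
opening: 0.997
finger_force: 0.0
op 1.00 tip z [-51.21829399 -46.76372178] inner y [1.00876843 4.88896789] 13267
op 1.00 tip z [-51.00794189 -46.42918746] inner y [1.1244262  5.21628758] 13499
0.203
rect c=(438,201) L=219 W=75 ang=177.1 z=0.210 n=11724 px [182  51 312 162]
rect c=(723,168) L=48 W=21 ang=99.3 z=0.210 n=439 px [619 238  21  49]
rect c=(507,99) L=73 W=5 ang=9.8 z=0.208 n=634 px [352 289  94  11]
0.222
rect c=(435,145) L=102 W=45 ang=102.3 z=0.230 n=11552 px [280 141  77 159]
rect c=(720,160) L=42 W=12 ang=121.8 z=0.228 n=285 px [630 255  10  42]
```

```bash
sed -i "s/\&(c\['img'\].max(-1)<140)//" h.py; python3 - <<'E'
from h import *
tips()
s=ctrl.get_state();c=snap('wrist');C=wcloud(c)
T=R.from_quat(s['tcp_rot']).as_matrix();L=(C-s['eef_pos'])@T*1000
for u in(190,200,205,210,215,440,445,450): print(u,[tuple(np.round(L[v,u]).astype(int).tolist())+tuple(c['img'][v,u].tolist()) for v in(290,300,306,312,318,324,330,340,350)])
E
```

```text
op 1.00 tip z [-51.3833415  -46.67448411] inner y [1.00038316 4.82666083] 13272
op 1.00 tip z [-51.27655727 -46.33878586] inner y [1.12350885 5.22778404] 13486
190 [(-46, -103, 79, 136, 117, 82), (-55, -104, 80, 134, 115, 83), (-61, -105, 80, 132, 115, 82), (-67, -107, 81, 132, 114, 82), (-73, -107, 80, 129, 113, 79), (12, -47, -64, 50, 54, 55), (11, -47, -66, 49, 54, 55), (11, -44, -72, 50, 55, 56), (12, -42, -80, 7, 9, 9)]
200 [(-46, -95, 81, 133, 116, 82), (-56, -96, 81, 134, 116, 83), (-61, -97, 81, 132, 114, 81), (11, -46, -53, 51, 54, 56), (11, -45, -57, 51, 56, 57), (12, -43, -63, 45, 48, 51), (12, -42, -67, 12, 12, 11), (8, -42, -69, 13, 14, 10), (6, -42, -72, 11, 13, 13)]
205 [(-46, -90, 80, 134, 116, 82), (-56, -92, 82, 132, 114, 82), (-60, -92, 79, 132, 114, 81), (11, -44, -53, 52, 56, 57), (11, -43, -58, 6, 8, 6), (10, -42, -61, 5, 8, 9), (9, -42, -63, 11, 12, 15), (6, -42, -65, 11, 11, 13), (2, -42, -66, 12, 12, 13)]
210 [(-46, -86, 81, 137, 120, 84), (83, 1, -177, 137, 120, 85), (-60, -88, 80, 138, 119, 84), (11, -42, -52, 9, 9, 9), (10, -42, -55, 13, 12, 13), (8, -42, 
[... 416 characters left out ...]
0, 92, 61, 124, 104, 69), (12, 48, -54, 55, 57, 58), (11, 47, -58, 56, 57, 58), (11, 46, -62, 58, 59, 57), (12, 45, -67, 31, 28, 21), (9, 44, -70, 34, 29, 21), (7, 44, -73, 33, 28, 20)]
445 [(-46, 102, 81, 113, 98, 69), (-45, 95, 61, 87, 72, 48), (-50, 96, 61, 126, 104, 71), (-54, 96, 60, 132, 109, 75), (11, 49, -58, 56, 58, 56), (11, 48, -62, 56, 57, 56), (11, 47, -66, 57, 58, 56), (11, 45, -73, 33, 29, 21), (10, 44, -77, 32, 28, 19)]
450 [(-46, 106, 81, 122, 104, 75), (-45, 100, 62, 79, 66, 44), (-50, 100, 61, 125, 103, 70), (-55, 101, 60, 131, 110, 73), (-60, 102, 60, 133, 111, 76), (11, 50, -62, 58, 60, 57), (11, 49, -67, 58, 59, 56), (12, 46, -74, 59, 59, 57), (11, 45, -79, 32, 27, 22)]
```

```bash
python3 -m pendant '[{"dx":0,"dy":0,"dz":3,"twist":0},{"dx":0,"dy":0,"dz":5.5,"twist":0},{"dx":0,"dy":0,"dz":7.5,"twist":0},{"dx":0,"dy":0,"dz":8,"twist":0},{"dx":0,"dy":0,"dz":8.5,"twist":0},{"dx":0,"dy":0,"dz":8.8,"twist":0},{"dx":0,"dy":0,"dz":8.8,"twist":0}]' 70 60 && python3 -m pendant '[{"dx":0,"dy":0,"dz":0,"twist":0},{"dx":0,"dy":0,"dz":0,"twist":0},{"dx":0,"dy":0,"dz":0,"twist":0},{"dx":0,"dy":0,"dz":0,"twist":0}]' 30 60
```

```text
time: 8.98
eef_pos: [0.4393, 0.1262, 0.1827]
tcp_rot: [0.626, 0.779, 0.0, 0.0]
contact_force: [-0.0, -0.5, 0.4]
opening: 0.701
finger_force: 0.0
time: 9.48
eef_pos: [0.4397, 0.1262, 0.1833]
tcp_rot: [0.626, 0.779, 0.001, 0.001]
contact_force: [0.3, -0.7, 4.5]
opening: 0.505
finger_force: 62.5
```

```bash
python3 -m pendant '[{"dx":0,"dy":0,"dz":-2,"twist":0},{"dx":0,"dy":0,"dz":-6,"twist":0},{"dx":-4,"dy":2,"dz":-8,"twist":3},{"dx":-9,"dy":4.5,"dz":-8,"twist":6},{"dx":-14,"dy":7,"dz":-8,"twist":9},{"dx":-19,"dy":9.5,"dz":-8,"twist":12.4},{"dx":-23,"dy":12,"dz":-8,"twist":12.4},{"dx":-26.4,"dy":13.8,"dz":-8,"twist":12.4},{"dx":-26.4,"dy":13.8,"dz":-7,"twist":12.4},{"dx":-26.4,"dy":13.8,"dz":-7,"twist":12.4}]' && python3 - <<'E'
from h import *
s=ctrl.get_state();M=R.from_quat(s['tcp_rot']).as_matrix();p=s['eef_pos'];print(p,np.degrees(np.arctan2(M[1,1],M[0,1])),s['opening'],s['finger_force'])
print(tool(np.array([.632,-.102,.187])-p))
c=snap('wrist','w3.png');C=wcloud(c)
m0=(C[...,0]>.38)&(C[...,0]<.8)&(C[...,1]>.02)&(C[...,1]<.35)&(C[...,2]>.203)&(C[...,2]<.217);rects(C,m0)
E
```

```text
time: 10.72
eef_pos: [0.629, -0.1012, 0.2492]
tcp_rot: [0.707, 0.707, -0.001, -0.003]
contact_force: [-0.5, 0.7, -0.9]
opening: 0.504
finger_force: 61.8
[ 0.62901569 -0.10115314  0.24922504] 0.02309875782891745 0.503575079438479 61.80071711540222
[-0.1  0.3  6.2]
rect c=(488,72) L=140 W=45 ang=5.1 z=0.210 n=5166 px [ 28   0 177  60]
rect c=(713,47) L=35 W=9 ang=144.0 z=0.210 n=441 px [438   0  45  38]
```

View pics/w3.png

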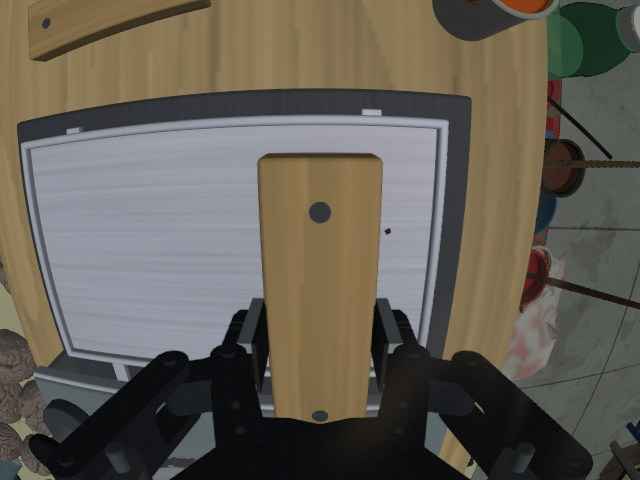

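```bash
python3 -m pendant '[{"dx":0,"dy":0.2,"dz":3,"twist":0},{"dx":0,"dy":0.2,"dz":5,"twist":0},{"dx":0,"dy":0.2,"dz":5.8,"twist":0},{"dx":0,"dy":0.2,"dz":6.2,"twist":0},{"dx":0,"dy":0.2,"dz":6.2,"twist":0}]' && python3 -m pendant '[{"dx":0,"dy":0,"dz":0,"twist":0},{"dx":0,"dy":0,"dz":0,"twist":0},{"dx":0,"dy":0,"dz":0,"twist":0},{"dx":0,"dy":0,"dz":-4,"twist":0},{"dx":0,"dy":0,"dz":-8,"twist":0},{"dx":0,"dy":0,"dz":-8,"twist":0},{"dx":0,"dy":0,"dz":-8,"twist":0}]' 65 60; python3 - <<'E'
from h import *
s=ctrl.get_state();p=s['eef_pos'];print(p)
c=snap('wrist');C=wcloud(c)
m=(C[...,0]>.38)&(C[...,0]<.8)&(C[...,1]>.02)&(C[...,1]<.35)&(C[...,2]>.203)&(C[...,2]<.217);rects(C,m)
m=(C[...,0]>.38)&(C[...,0]<.8)&(C[...,1]>-.3)&(C[...,1]<0)&(C[...,2]>.225)&(C[...,2]<.24);rects(C,m)
print(tool(np.array([.487,.074,.3])-p))
E
```

```text
time: 11.4
eef_pos: [0.6329, -0.102, 0.191]
tcp_rot: [0.707, 0.707, 0.0, 0.0]
contact_force: [0.5, 0.2, -1.5]
opening: 0.508
finger_force: 61.8
time: 12.28
eef_pos: [0.6324, -0.1019, 0.2698]
tcp_rot: [0.707, 0.707, -0.0, -0.0]
contact_force: [0.0, 0.2, -0.1]
opening: 0.652
finger_force: 0.0
[ 0.63239443 -0.1019074   0.26981351]
rect c=(489,74) L=140 W=46 ang=6.2 z=0.210 n=5658 px [ 41   0 168  62]
rect c=(713,48) L=40 W=11 ang=141.2 z=0.210 n=430 px [424   0  46  42]
rect c=(634,-102) L=141 W=46 ang=90.1 z=0.232 n=14869 px [283 142  77 208]
[ 17.6 -14.5  -3. ]
```

```bash
python3 -m pendant '[{"dx":2,"dy":-2,"dz":-3,"twist":10},{"dx":5,"dy":-4,"dz":-3,"twist":20},{"dx":7,"dy":-6,"dz":-3,"twist":30},{"dx":9,"dy":-8,"dz":-3,"twist":40},{"dx":11,"dy":-10,"dz":-3,"twist":50},{"dx":13,"dy":-12,"dz":-3,"twist":60},{"dx":15,"dy":-13.5,"dz":-3,"twist":70},{"dx":17.6,"dy":-14.5,"dz":-3,"twist":80},{"dx":17.6,"dy":-14.5,"dz":-3,"twist":83.8},{"dx":17.6,"dy":-14.5,"dz":-3,"twist":83.8}]' 65 60 && python3 - <<'E'
from h import *
s=ctrl.get_state();M=R.from_quat(s['tcp_rot']).as_matrix();p=s['eef_pos'];print(p,np.degrees(np.arctan2(M[1,1],M[0,1])),s['qpos'])
c=snap('wrist');C=wcloud(c)
m=(C[...,0]>.38)&(C[...,0]<.8)&(C[...,1]>.02)&(C[...,1]<.35)&(C[...,2]>.203)&(C[...,2]<.217);rects(C,m)
print(tool(np.array([.488,.075,.161])-p))
E
```

```text
time: 13.58
eef_pos: [0.4868, 0.0743, 0.2986]
tcp_rot: [0.998, 0.055, -0.001, -0.0]
contact_force: [-0.2, 0.2, -0.5]
opening: 0.655
finger_force: 0.0
[0.48678008 0.07426813 0.29861834] -83.69739860563894 [-5.49454169e-02 -1.87017643e-01  1.88607370e+00 -3.93976849e-05
  1.44546291e+00  1.40585411e+00]
rect c=(488,74) L=140 W=45 ang=6.5 z=0.210 n=10469 px [289 135  63 177]
rect c=(464,187) L=165 W=52 ang=3.4 z=0.210 n=8976 px [143 140  70 191]
[ 0.2 -0.1 13.8]
```

```bash
python3 -m pendant '[{"dx":0,"dy":0,"dz":5,"twist":0},{"dx":0,"dy":0,"dz":10,"twist":0},{"dx":0,"dy":0,"dz":12,"twist":0},{"dx":0,"dy":0,"dz":13,"twist":0},{"dx":0,"dy":0,"dz":13.8,"twist":0},{"dx":0,"dy":0,"dz":13.8,"twist":0}]' 65 60 && python3 -m pendant '[{"dx":0,"dy":0,"dz":0,"twist":0},{"dx":0,"dy":0,"dz":0,"twist":0},{"dx":0,"dy":0,"dz":0,"twist":0},{"dx":0,"dy":0,"dz":0,"twist":0}]' 30 60
```

```text
time: 14.38
eef_pos: [0.4878, 0.0739, 0.1625]
tcp_rot: [0.999, 0.054, 0.0, 0.0]
contact_force: [-0.6, -0.5, 0.2]
opening: 0.651
finger_force: 0.0
time: 14.88
eef_pos: [0.4885, 0.0739, 0.1637]
tcp_rot: [0.999, 0.054, 0.001, 0.0]
contact_force: [-1.4, -0.1, 4.8]
opening: 0.502
finger_force: 63.8
```

```bash
python3 -m pendant '[{"dx":0,"dy":0,"dz":-2,"twist":0},{"dx":0,"dy":0,"dz":-7,"twist":0},{"dx":1,"dy":3,"dz":-10,"twist":-10},{"dx":2,"dy":6,"dz":-10,"twist":-20},{"dx":3,"dy":9,"dz":-10,"twist":-30},{"dx":4,"dy":12,"dz":-10,"twist":-40},{"dx":4.9,"dy":14,"dz":-10,"twist":-50},{"dx":4.9,"dy":16,"dz":-10,"twist":-60},{"dx":4.9,"dy":18.2,"dz":-10,"twist":-70},{"dx":4.9,"dy":18.2,"dz":-10,"twist":-80}]' && python3 -m pendant '[{"dx":0,"dy":0,"dz":0,"twist":-4},{"dx":0,"dy":0,"dz":0,"twist":-4}]' && python3 - <<'E'
from h import *
s=ctrl.get_state();M=R.from_quat(s['tcp_rot']).as_matrix();p=s['eef_pos'];print(p,np.degrees(np.arctan2(M[1,1],M[0,1])))
c=snap('wrist');C=wcloud(c);L=(C-p)@M
z=.2125+.022+(p[2]-.185)
m=(abs(C[...,2]-z+.002)<.006)&(c['img'][...,0]>c['img'][...,2]+25.0)&(C[...,0]<.62);rects(C,m)
print(tool(np.array([.557,-.102,.186])-p))
E
```

```text
time: 16.12
eef_pos: [0.5554, -0.1028, 0.2607]
tcp_rot: [0.729, 0.685, -0.001, -0.001]
contact_force: [-0.3, 0.4, -1.3]
opening: 0.507
finger_force: 63.1
time: 16.38
eef_pos: [0.5554, -0.1015, 0.2611]
tcp_rot: [0.706, 0.708, -0.0, -0.001]
contact_force: [-0.6, 0.2, -1.4]
opening: 0.503
finger_force: 63.1
[ 0.55543849 -0.10151371  0.2610585 ] 0.16460644822296985
rect c=(556,-95) L=126 W=45 ang=90.3 z=0.307 n=28283 px [258 156 124 268]
[-0.1  0.2  7.5]
```

```bash
python3 -m pendant '[{"dx":0,"dy":0.2,"dz":3,"twist":0},{"dx":0,"dy":0.2,"dz":6,"twist":0},{"dx":0,"dy":0.2,"dz":7,"twist":0},{"dx":0,"dy":0.2,"dz":7.5,"twist":0},{"dx":0,"dy":0.2,"dz":7.5,"twist":0}]' && python3 -m pendant '[{"dx":0,"dy":0,"dz":0,"twist":0},{"dx":0,"dy":0,"dz":0,"twist":0},{"dx":0,"dy":0,"dz":0,"twist":0},{"dx":0,"dy":0,"dz":-4,"twist":0},{"dx":0,"dy":0,"dz":-8,"twist":0},{"dx":0,"dy":0,"dz":-11,"twist":0},{"dx":0,"dy":0,"dz":-11,"twist":0}]' 65 60; python3 - <<'E'
from h import *
s=ctrl.get_state();p=s['eef_pos'];print(p)
c=snap('wrist');C=wcloud(c)
m=(C[...,0]>.38)&(C[...,0]<.68)&(C[...,1]>.02)&(C[...,1]<.35)&(C[...,2]>.203)&(C[...,2]<.217);rects(C,m)
m=(C[...,0]>.38)&(C[...,0]<.8)&(C[...,1]>-.3)&(C[...,1]<0)&(C[...,2]>.225)&(C[...,2]<.24);rects(C,m)
print(tool(np.array([.474,.187,.3])-p))
E
```

```text
time: 17.05
eef_pos: [0.5584, -0.1017, 0.1881]
tcp_rot: [0.706, 0.708, 0.0, 0.001]
contact_force: [0.3, -0.6, 0.2]
opening: 0.507
finger_force: 63.1
time: 17.92
eef_pos: [0.5595, -0.1021, 0.3011]
tcp_rot: [0.706, 0.709, 0.001, 0.003]
contact_force: [-0.2, -0.4, -0.0]
opening: 0.648
finger_force: 0.0
[ 0.55946886 -0.10213269  0.30113375]
rect c=(559,-102) L=140 W=45 ang=90.5 z=0.232 n=11828 px [283 138  69 187]
rect c=(634,-102) L=140 W=46 ang=90.0 z=0.232 n=10155 px [385 141  73 182]
[28.9 -8.4  0.1]
```

```bash
python3 -m pendant '[{"dx":4,"dy":-1,"dz":-2,"twist":10},{"dx":8,"dy":-2,"dz":-2,"twist":20},{"dx":12,"dy":-3,"dz":-2,"twist":30},{"dx":16,"dy":-4,"dz":-2,"twist":40},{"dx":20,"dy":-5,"dz":-2,"twist":50},{"dx":24,"dy":-6,"dz":-2,"twist":60},{"dx":27,"dy":-7.5,"dz":-1,"twist":70},{"dx":28.9,"dy":-8.4,"dz":0,"twist":80},{"dx":28.9,"dy":-8.4,"dz":0,"twist":83.8},{"dx":28.9,"dy":-8.4,"dz":0,"twist":83.8}]' 65 60 && python3 - <<'E'
from h import *
s=ctrl.get_state();M=R.from_quat(s['tcp_rot']).as_matrix();p=s['eef_pos'];print(p,np.degrees(np.arctan2(M[1,1],M[0,1])),s['qpos'])
c=snap('wrist','w4.png');C=wcloud(c)
m=(C[...,0]>.3)&(C[...,0]<.8)&(C[...,1]>.02)&(C[...,1]<.35)&(C[...,2]>.203)&(C[...,2]<.217);rects(C,m)
E
```

```text
time: 19.23
eef_pos: [0.4719, 0.1871, 0.2951]
tcp_rot: [0.998, 0.057, -0.002, 0.0]
contact_force: [-0.7, -0.3, -0.2]
opening: 0.647
finger_force: 0.0
[0.47188229 0.18714733 0.29506016] -83.49176077305164 [ 1.77515648e-01 -1.48398575e-01  1.85881540e+00 -7.42930285e-05
  1.43487620e+00  1.63473255e+00]
rect c=(432,181) L=209 W=76 ang=167.4 z=0.210 n=10720 px [257 150 120 232]
rect c=(327,220) L=36 W=9 ang=65.1 z=0.205 n=158 px [251 366  35  19]
```

```bash
python3 - <<'E'
from h import *
s=ctrl.get_state();p=s['eef_pos']
c=snap('wrist');C=wcloud(c);i=c['img'].astype(int)
m=(C[...,0]>.3)&(C[...,0]<.8)&(C[...,1]>.02)&(C[...,1]<.35)&(C[...,2]>.206)&(C[...,2]<.215)&(i[...,0]-i[...,2]>30);rects(C,m)
E
```

```text
rect c=(463,174) L=140 W=46 ang=1.7 z=0.210 n=10036 px [301 151  75 176]
```

View pics/w4.png

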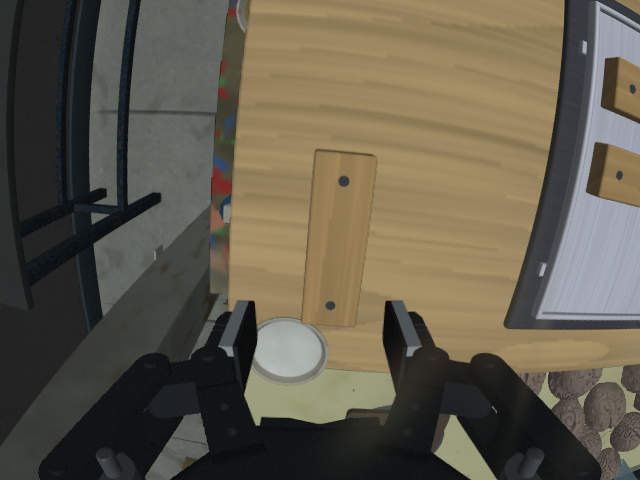

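```bash
python3 -m pendant '[{"dx":-1,"dy":1.2,"dz":3,"twist":4.8},{"dx":-1,"dy":1.2,"dz":8,"twist":4.8},{"dx":-1,"dy":1.2,"dz":11,"twist":4.8},{"dx":-1,"dy":1.2,"dz":12.5,"twist":4.8},{"dx":-1,"dy":1.2,"dz":13.4,"twist":4.8},{"dx":-1,"dy":1.2,"dz":13.4,"twist":4.8}]' 65 60 && python3 -m pendant '[{"dx":0,"dy":0,"dz":0,"twist":0},{"dx":0,"dy":0,"dz":0,"twist":0},{"dx":0,"dy":0,"dz":0,"twist":0},{"dx":0,"dy":0,"dz":0,"twist":0}]' 30 60
```

```text
time: 20.08
eef_pos: [0.4647, 0.174, 0.1637]
tcp_rot: [1.0, 0.014, 0.0, -0.0]
contact_force: [-0.9, 0.5, 0.9]
opening: 0.651
finger_force: 0.0
time: 20.58
eef_pos: [0.4655, 0.1742, 0.1651]
tcp_rot: [1.0, 0.014, 0.002, -0.0]
contact_force: [-0.5, -0.9, 5.7]
opening: 0.506
finger_force: 61.7
```

```bash
python3 -m pendant '[{"dx":0,"dy":0,"dz":-2,"twist":0},{"dx":0,"dy":0,"dz":-7,"twist":0},{"dx":0.5,"dy":4,"dz":-10,"twist":-10},{"dx":0.9,"dy":8,"dz":-10,"twist":-20},{"dx":0.9,"dy":12,"dz":-10,"twist":-30},{"dx":0.9,"dy":16,"dz":-10,"twist":-40},{"dx":0.9,"dy":20,"dz":-10,"twist":-50},{"dx":0.9,"dy":23,"dz":-10,"twist":-60},{"dx":0.9,"dy":26,"dz":-10,"twist":-70},{"dx":0.9,"dy":27.6,"dz":-10,"twist":-80}]' && python3 -m pendant '[{"dx":0,"dy":0,"dz":0,"twist":-8.4},{"dx":0,"dy":0,"dz":0,"twist":-8.4},{"dx":0,"dy":0,"dz":0,"twist":-8.4}]' && python3 - <<'E'
from h import *
s=ctrl.get_state();M=R.from_quat(s['tcp_rot']).as_matrix();p=s['eef_pos'];print(p,np.degrees(np.arctan2(M[1,1],M[0,1])))
c=snap('wrist');C=wcloud(c)
m=(abs(C[...,2]-p[2]-.047)<.006)&(c['img'][...,0]>c['img'][...,2]+25.0);rects(C,m)
print(tool(np.array([.482,-.102,.186])-p))
E
```

```text
time: 21.82
eef_pos: [0.4804, -0.1028, 0.2622]
tcp_rot: [0.755, 0.655, -0.0, -0.001]
contact_force: [-0.1, -0.3, -0.4]
opening: 0.504
finger_force: 61.3
time: 22.2
eef_pos: [0.4809, -0.1014, 0.2628]
tcp_rot: [0.708, 0.707, -0.0, -0.0]
contact_force: [-0.7, -0.0, -1.2]
opening: 0.508
finger_force: 61.3
[ 0.48085677 -0.10137095  0.26281841] -0.07713368561001237
rect c=(482,-96) L=125 W=45 ang=90.0 z=0.308 n=27332 px [259 162 122 260]
[-0.1  0.1  7.7]
```

```bash
python3 -m pendant '[{"dx":0,"dy":0.1,"dz":3,"twist":0},{"dx":0,"dy":0.1,"dz":6,"twist":0},{"dx":0,"dy":0.1,"dz":7.2,"twist":0},{"dx":0,"dy":0.1,"dz":7.7,"twist":0},{"dx":0,"dy":0.1,"dz":7.7,"twist":0}]' && python3 -m pendant '[{"dx":0,"dy":0,"dz":0,"twist":0},{"dx":0,"dy":0,"dz":0,"twist":0},{"dx":0,"dy":0,"dz":0,"twist":0},{"dx":0,"dy":0,"dz":-5,"twist":0},{"dx":0,"dy":0,"dz":-10,"twist":0},{"dx":0,"dy":2,"dz":-15,"twist":0},{"dx":-2,"dy":4,"dz":-20,"twist":0},{"dx":-4,"dy":6,"dz":-24,"twist":0},{"dx":-6,"dy":6,"dz":-24,"twist":0},{"dx":-6,"dy":6,"dz":-24,"twist":0}]' 65 60; python3 - <<'E'
from h import *
s=ctrl.get_state();p=s['eef_pos'];print(p)
c=snap('wrist','w5.png');C=wcloud(c)
m=(C[...,0]>.38)&(C[...,0]<.8)&(C[...,1]>-.3)&(C[...,1]<0)&(C[...,2]>.225)&(C[...,2]<.24);rects(C,m)
for n,lo,hi in(('knob top',.345,.362),('head',.292,.302),('wheel',.270,.279)):
  print(n);rects(C,(C[...,2]>lo)&(C[...,2]<hi)&(C[...,1]<-.17)&(C[...,0]>.38)&(C[...,0]<.75),40)
E
```

```text
time: 22.88
eef_pos: [0.4829, -0.1019, 0.1876]
tcp_rot: [0.707, 0.707, 0.0, 0.001]
contact_force: [-0.8, 0.3, -0.5]
opening: 0.504
finger_force: 61.3
time: 24.12
eef_pos: [0.5417, -0.1626, 0.4246]
tcp_rot: [0.708, 0.707, -0.0, -0.001]
contact_force: [0.7, 1.0, -0.9]
opening: 0.647
finger_force: 0.0
[ 0.54165079 -0.16255346  0.42457365]
rect c=(560,-102) L=140 W=45 ang=90.7 z=0.232 n=6192 px [314  72  47 139]
rect c=(484,-104) L=140 W=46 ang=89.9 z=0.232 n=6068 px [238  75  48 138]
rect c=(634,-102) L=140 W=46 ang=90.0 z=0.232 n=5846 px [386  75  48 136]
knob top
rect c=(537,-280) L=22 W=22 ang=129.9 z=0.353 n=544 px [300 358  27  25]
head
rect c=(429,-233) L=41 W=41 ang=72.5 z=0.298 n=1316 px [180 270  42  41]
wheel
rect c=(540,-290) L=118 W=112 ang=179.1 z=0.275 n=6973 px [262 283 113  91]
```

View pics/w5.png

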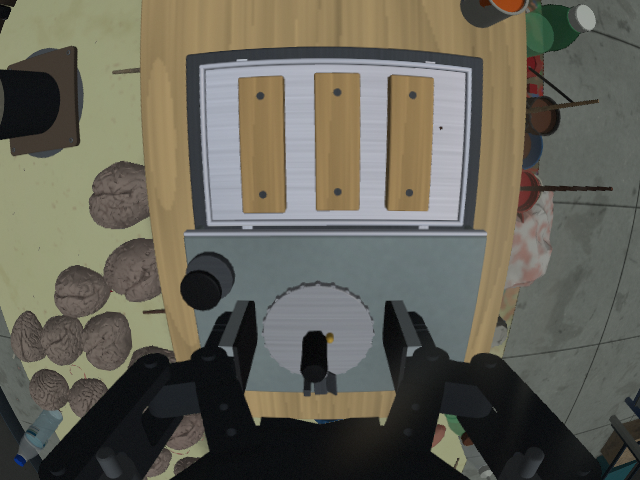

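```bash
python3 -m pendant '[{"dx":-5,"dy":-0.3,"dz":1,"twist":0},{"dx":-10,"dy":-0.6,"dz":3,"twist":0},{"dx":-11.7,"dy":-0.6,"dz":6,"twist":0},{"dx":-11.7,"dy":-0.6,"dz":9,"twist":0},{"dx":-11.7,"dy":-0.6,"dz":12,"twist":0},{"dx":-11.7,"dy":-0.6,"dz":14.2,"twist":0},{"dx":-11.7,"dy":-0.6,"dz":14.2,"twist":0}]' 65 40 && python3 -m pendant '[{"dx":0,"dy":0,"dz":0,"twist":0},{"dx":0,"dy":0,"dz":0,"twist":0},{"dx":0,"dy":0,"dz":0,"twist":0},{"dx":0,"dy":0,"dz":0,"twist":0}]' 10 30; python3 - <<'E'
from h import *
c=snap('wrist','w6.png')
E
```

```text
time: 25.05
eef_pos: [0.5343, -0.2766, 0.2801]
tcp_rot: [0.707, 0.707, -0.0, -0.004]
contact_force: [-0.1, -0.0, 0.2]
opening: 0.648
finger_force: 0.0
time: 25.55
eef_pos: [0.5366, -0.2787, 0.2859]
tcp_rot: [0.707, 0.707, 0.0, 0.001]
contact_force: [-0.6, 1.2, 3.4]
opening: 0.262
finger_force: 29.6
```

View pics/w6.png

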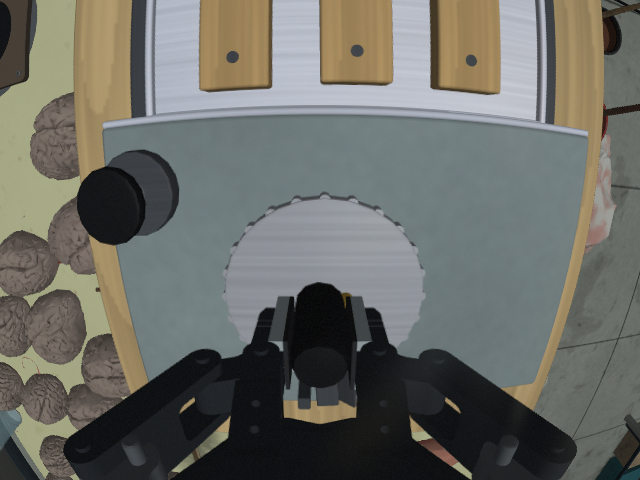

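```bash
python3 -m pendant '[{"dx":-0.06,"dy":-0.73,"dz":0,"twist":0},{"dx":-0.25,"dy":-1.44,"dz":0,"twist":0},{"dx":-0.56,"dy":-2.1,"dz":0,"twist":0},{"dx":-0.98,"dy":-2.7,"dz":0,"twist":0},{"dx":-1.5,"dy":-3.22,"dz":0,"twist":0},{"dx":-2.1,"dy":-3.64,"dz":0,"twist":0},{"dx":-2.76,"dy":-3.95,"dz":0,"twist":0},{"dx":-3.47,"dy":-4.14,"dz":0,"twist":0},{"dx":-4.2,"dy":-4.2,"dz":0,"twist":0},{"dx":-4.2,"dy":-4.2,"dz":0,"twist":0}]'
```

```text
time: 26.85
eef_pos: [0.4952, -0.3213, 0.2857]
tcp_rot: [0.707, 0.707, 0.001, 0.002]
contact_force: [3.3, -0.1, 7.7]
opening: 0.26
finger_force: 30.0
```

```bash
python3 -m pendant '[{"dx":-0.73,"dy":0.06,"dz":0,"twist":0},{"dx":-1.44,"dy":0.25,"dz":0,"twist":0},{"dx":-2.1,"dy":0.56,"dz":0,"twist":0},{"dx":-2.7,"dy":0.98,"dz":0,"twist":0},{"dx":-3.22,"dy":1.5,"dz":0,"twist":0},{"dx":-3.64,"dy":2.1,"dz":0,"twist":0},{"dx":-3.95,"dy":2.76,"dz":0,"twist":0},{"dx":-4.14,"dy":3.47,"dz":0,"twist":0},{"dx":-4.2,"dy":4.2,"dz":0,"twist":0},{"dx":-4.2,"dy":4.6,"dz":0,"twist":0}]' && python3 -m pendant '[{"dx":0,"dy":0.1,"dz":0,"twist":0},{"dx":0,"dy":0.2,"dz":0,"twist":0},{"dx":0,"dy":0.2,"dz":0,"twist":0}]'
```

```text
time: 28.1
eef_pos: [0.5399, -0.3627, 0.2857]
tcp_rot: [0.707, 0.707, -0.0, -0.0]
contact_force: [-0.9, 0.4, 7.8]
opening: 0.259
finger_force: 30.1
time: 28.48
eef_pos: [0.5405, -0.3627, 0.2857]
tcp_rot: [0.707, 0.707, -0.001, -0.001]
contact_force: [-3.0, 1.7, 8.3]
opening: 0.26
finger_force: 30.1
```

```bash
python3 -m pendant '[{"dx":0,"dy":0.3,"dz":0,"twist":0},{"dx":0,"dy":0.5,"dz":0,"twist":0},{"dx":0,"dy":0.5,"dz":0,"twist":0}]'; python3 - <<'E'
from h import *
c=snap('wrist','w7.png')
E
```

```text
time: 28.85
eef_pos: [0.541, -0.3628, 0.2856]
tcp_rot: [0.707, 0.707, -0.005, -0.006]
contact_force: [-14.9, 0.7, 11.1]
opening: 0.261
finger_force: 30.8
```

View pics/w7.png

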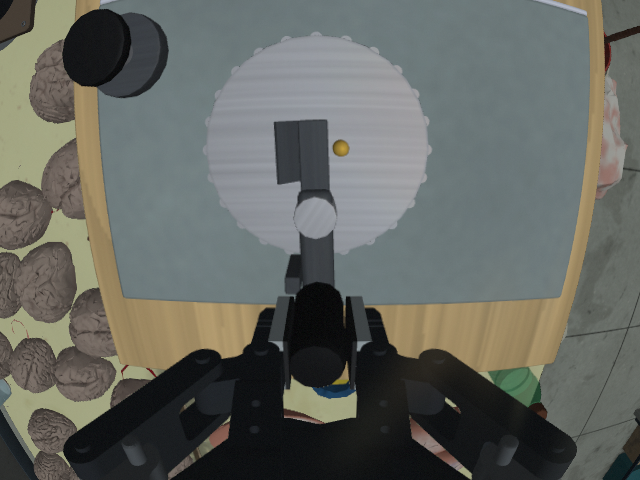

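```bash
python3 -m pendant '[{"dx":0.26,"dy":-2.25,"dz":0,"twist":0},{"dx":0.72,"dy":-3.68,"dz":0,"twist":0},{"dx":1.48,"dy":-4.98,"dz":0,"twist":0},{"dx":2.48,"dy":-6.1,"dz":0,"twist":0},{"dx":3.7,"dy":-6.99,"dz":0,"twist":0},{"dx":5.08,"dy":-7.6,"dz":0,"twist":0},{"dx":6.54,"dy":-7.91,"dz":0,"twist":0},{"dx":8.06,"dy":-7.91,"dz":0,"twist":0},{"dx":9.52,"dy":-7.6,"dz":0,"twist":0},{"dx":10.9,"dy":-6.99,"dz":0,"twist":0}]'; python3 - <<'E'
from h import *
c=snap('wrist','w8.png')
E
```

```text
time: 30.15
eef_pos: [0.4767, -0.2544, 0.2857]
tcp_rot: [0.707, 0.707, -0.001, 0.001]
contact_force: [1.2, -3.1, 6.4]
opening: 0.262
finger_force: 30.4
```

View pics/w8.png

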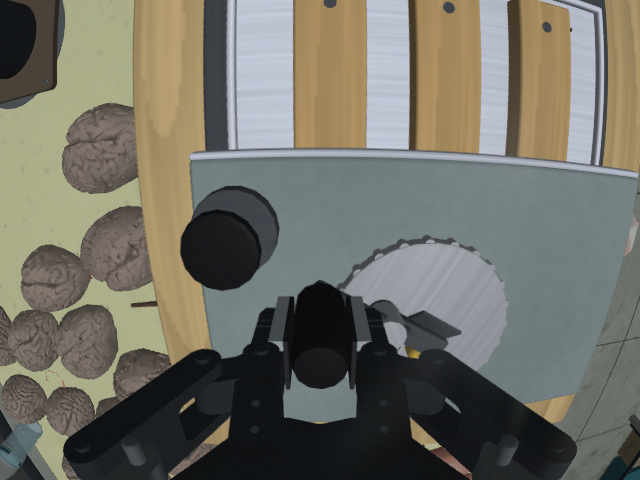

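```bash
python3 -m pendant '[{"dx":1.22,"dy":0.89,"dz":0,"twist":0},{"dx":2.22,"dy":2.0,"dz":0,"twist":0},{"dx":2.98,"dy":3.31,"dz":0,"twist":0},{"dx":3.44,"dy":4.74,"dz":0,"twist":0},{"dx":3.6,"dy":6.24,"dz":0,"twist":0},{"dx":3.44,"dy":7.73,"dz":0,"twist":0},{"dx":2.98,"dy":9.17,"dz":0,"twist":0},{"dx":2.22,"dy":10.47,"dz":0,"twist":0},{"dx":1.22,"dy":11.58,"dz":0,"twist":0},{"dx":0,"dy":12.47,"dz":0,"twist":0}]'; python3 -m pendant '[{"dx":-1.38,"dy":0.61,"dz":0,"twist":0},{"dx":-2.84,"dy":0.93,"dz":0,"twist":0},{"dx":-4.36,"dy":0.93,"dz":0,"twist":0},{"dx":-5.82,"dy":0.61,"dz":0,"twist":0},{"dx":-7.2,"dy":0,"dz":0,"twist":0},{"dx":-8.42,"dy":-0.89,"dz":0,"twist":0},{"dx":-9.42,"dy":-2.0,"dz":0,"twist":0},{"dx":-10.18,"dy":-3.31,"dz":0,"twist":0},{"dx":-10.64,"dy":-4.74,"dz":0,"twist":0},{"dx":-10.8,"dy":-6.24,"dz":0,"twist":0}]'
```

```text
time: 31.45
eef_pos: [0.6013, -0.2538, 0.2857]
tcp_rot: [0.707, 0.707, -0.001, -0.001]
contact_force: [-3.4, 0.9, 8.2]
opening: 0.261
finger_force: 30.6
time: 32.7
eef_pos: [0.5395, -0.3627, 0.2858]
tcp_rot: [0.707, 0.707, 0.0, 0.002]
contact_force: [2.3, -1.3, 7.6]
opening: 0.258
finger_force: 30.4
```

```bash
python3 -m pendant '[{"dx":0.16,"dy":-1.5,"dz":0,"twist":0},{"dx":0.62,"dy":-2.93,"dz":0,"twist":0},{"dx":1.38,"dy":-4.23,"dz":0,"twist":0},{"dx":2.38,"dy":-5.35,"dz":0,"twist":0},{"dx":3.6,"dy":-6.24,"dz":0,"twist":0},{"dx":4.98,"dy":-6.85,"dz":0,"twist":0},{"dx":6.44,"dy":-7.16,"dz":0,"twist":0},{"dx":7.96,"dy":-7.16,"dz":0,"twist":0},{"dx":9.42,"dy":-6.85,"dz":0,"twist":0},{"dx":10.8,"dy":-6.24,"dz":0,"twist":0}]'; python3 -m pendant '[{"dx":1.22,"dy":0.89,"dz":0,"twist":0},{"dx":2.22,"dy":2.0,"dz":0,"twist":0},{"dx":2.98,"dy":3.31,"dz":0,"twist":0},{"dx":3.44,"dy":4.74,"dz":0,"twist":0},{"dx":3.6,"dy":6.24,"dz":0,"twist":0},{"dx":3.6,"dy":6.6,"dz":0,"twist":0},{"dx":3.6,"dy":6.7,"dz":0,"twist":0},{"dx":3.6,"dy":6.7,"dz":0,"twist":0}]'
```

```text
time: 33.95
eef_pos: [0.4767, -0.2544, 0.2857]
tcp_rot: [0.707, 0.707, -0.001, 0.001]
contact_force: [0.1, -2.3, 6.3]
opening: 0.261
finger_force: 30.4
time: 34.95
eef_pos: [0.5414, -0.2184, 0.2856]
tcp_rot: [0.707, 0.707, -0.003, -0.002]
contact_force: [-8.0, -0.3, 9.0]
opening: 0.261
finger_force: 30.8
```

```bash
python3 -m pendant '[{"dx":0,"dy":0.2,"dz":0,"twist":0},{"dx":0,"dy":0.3,"dz":0,"twist":0},{"dx":0,"dy":0.3,"dz":0,"twist":0}]';python3 -m pendant '[{"dx":0,"dy":-0.2,"dz":0,"twist":0},{"dx":0,"dy":-0.5,"dz":0,"twist":0},{"dx":0,"dy":-0.6,"dz":0,"twist":0},{"dx":0,"dy":-0.6,"dz":0,"twist":0}]'
```

```text
time: 35.33
eef_pos: [0.542, -0.2184, 0.2856]
tcp_rot: [0.707, 0.707, -0.005, -0.005]
contact_force: [-14.7, -0.2, 11.1]
opening: 0.261
finger_force: 31.1
time: 35.83
eef_pos: [0.5404, -0.2184, 0.2857]
tcp_rot: [0.707, 0.707, -0.001, 0.0]
contact_force: [-1.7, -0.7, 8.0]
opening: 0.264
finger_force: 30.6
```

```bash
python3 -m pendant '[{"dx":0,"dy":0,"dz":0,"twist":0},{"dx":0,"dy":0,"dz":0,"twist":0},{"dx":0,"dy":0,"dz":0,"twist":0},{"dx":0,"dy":0,"dz":-4,"twist":0},{"dx":0,"dy":0,"dz":-8,"twist":0},{"dx":0,"dy":0,"dz":-12,"twist":0},{"dx":0,"dy":0,"dz":-12,"twist":0}]' 65 40; python3 -m pendant '[{"dx":-0.5,"dy":-4,"dz":0,"twist":0},{"dx":-1,"dy":-8,"dz":0,"twist":0},{"dx":-1.5,"dy":-11,"dz":0,"twist":0},{"dx":-1.5,"dy":-11,"dz":0,"twist":0},{"dx":-1.5,"dy":-11,"dz":0,"twist":0}]' 0 40; python3 - <<'E'
from h import *
s=ctrl.get_state();p=s['eef_pos'];print(p,s['opening']);tips()
c=snap('wrist','w9.png');C=wcloud(c)
for n,lo,hi in(('knob top',.345,.362),('head',.292,.302),('trayedge',.205,.222)):
  print(n);rects(C,(C[...,2]>lo)&(C[...,2]<hi)&(C[...,1]<.0)&(C[...,0]>.38)&(C[...,0]<.75),40)
print(tool(np.array([.429,-.233,.27])-p))
E
```

```text
time: 36.7
eef_pos: [0.5421, -0.2181, 0.4087]
tcp_rot: [0.707, 0.707, 0.001, 0.004]
contact_force: [0.3, -0.1, 0.2]
opening: 0.648
finger_force: 0.0
time: 37.33
eef_pos: [0.4314, -0.2325, 0.4031]
tcp_rot: [0.707, 0.707, 0.0, -0.001]
contact_force: [0.5, -0.3, 0.9]
opening: -0.004
finger_force: 0.0
[ 0.43136258 -0.23247126  0.40310836] -0.004306787029273794
op -0.00 tip z [-43.97261431 -37.74625497] inner y [0.38759157 1.6585851 ] 14491
op -0.00 tip z [-43.36779429 -37.52175517] inner y [0.36055567 1.91519433] 15214
knob top
rect c=(540,-221) L=22 W=22 ang=88.3 z=0.353 n=836 px [460 215  32  34]
head
rect c=(428,-233) L=41 W=40 ang=2.5 z=0.298 n=2043 px [289 201  52  50]
rect c=(540,-253) L=43 W=19 ang=89.4 z=0.299 n=768 px [434 225  24  49]
trayedge
rect c=(460,-44) L=32 W=11 ang=89.7 z=0.206 n=226 px [342   3  12  30]
rect c=(658,-41) L=34 W=10 ang=86.4 z=0.206 n=123 px [524  24   8  28]
rect c=(459,-63) L=13 W=9 ang=112.9 z=0.206 n=78 px [342  30  12  12]
rect c=(460,-81) L=22 W=11 ang=85.9 z=0.206 n=173 px [342  42  13  21]
rect c=(660,-70) L=16 W=10 ang=79.3 z=0.206 n=73 px [525  56   8  14]
rect c=(458,-97) L=9 W=6 ang=47.4 z=0.206 n=43 px [342  64  10   8]
rect c=(659,-94) L=29 W=12 ang=87.8 z=0.206 n=145 px [523  70  10  27]
rect c=(460,-117) L=31 W=12 ang=87.9 z=0.206 n=256 px [342  73  13  31]
rect c=(460,-149) L=25 W=11 ang=90.6 z=0.206 n=221 px [342 107  12  26]
rect c=(660,-141) L=17 W=7 ang=53.5 z=0.206 n=54 px [522 119   9  13]
rect c=(659,-156) L=11 W=10 ang=95.5 z=0.206 n=58 px [522 133   8  11]
rect c=(460,-168) L=11 W=8 ang=7.8 z=0.206 n=74 px [342 134  12  10]
rect c=(460,-182) L=21 W=12 ang=89.2 z=0.206 n=178 px [341 142  13  21]
rect c=(660,-187) L=12 W=11 ang=94.3 z=0.206 n=66 px [520 160   9  11]
[-0.1 -0.2 13.3]
```

View pics/w9.png

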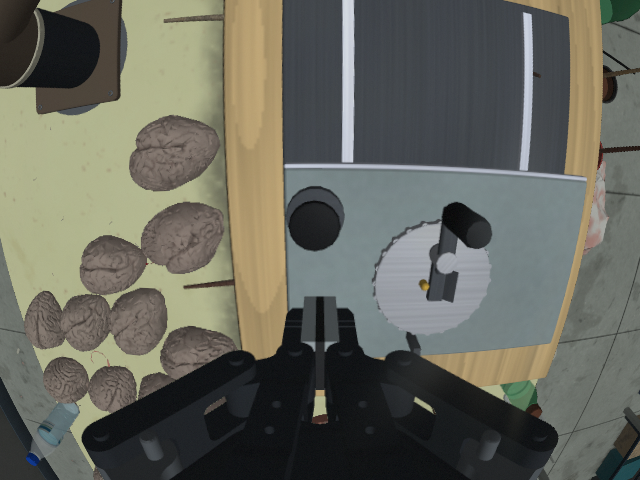

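```bash
python3 -m pendant '[{"dx":0,"dy":-0.2,"dz":4,"twist":0},{"dx":0,"dy":-0.2,"dz":8,"twist":0},{"dx":0,"dy":-0.2,"dz":11,"twist":0},{"dx":0,"dy":-0.2,"dz":12.5,"twist":0},{"dx":0,"dy":-0.2,"dz":13.5,"twist":0},{"dx":0,"dy":-0.2,"dz":14.2,"twist":0},{"dx":0,"dy":-0.2,"dz":14.2,"twist":0}]' 0 40
```

```text
time: 38.3
eef_pos: [0.4297, -0.2329, 0.2635]
tcp_rot: [0.707, 0.707, 0.0, 0.001]
contact_force: [-0.1, 0.8, 3.0]
opening: 0.0
finger_force: 1.4
```

```bash
python3 -m pendant '[{"dx":0,"dy":0,"dz":0.6,"twist":0},{"dx":0,"dy":0,"dz":1.2,"twist":0},{"dx":0,"dy":0,"dz":1.7,"twist":0},{"dx":0,"dy":0,"dz":2.1,"twist":0},{"dx":0,"dy":0,"dz":2.1,"twist":0}]'; python3 -m pendant '[{"dx":0,"dy":0,"dz":0.3,"twist":0},{"dx":0,"dy":0,"dz":0.5,"twist":0},{"dx":0,"dy":0,"dz":0.5,"twist":0}]'
```

```text
time: 38.92
eef_pos: [0.43, -0.2332, 0.244]
tcp_rot: [0.707, 0.707, 0.0, 0.002]
contact_force: [-0.6, 2.0, 9.7]
opening: -0.0
finger_force: 4.8
time: 39.3
eef_pos: [0.4302, -0.2333, 0.2438]
tcp_rot: [0.707, 0.707, 0.0, 0.003]
contact_force: [-6.4, 6.5, 24.2]
opening: 0.002
finger_force: 12.1
```

```bash
python3 -m pendant '[{"dx":0,"dy":0,"dz":-1,"twist":0},{"dx":0,"dy":0,"dz":-2.5,"twist":0},{"dx":0,"dy":0,"dz":-5,"twist":0},{"dx":0,"dy":0,"dz":-9,"twist":0},{"dx":0,"dy":0,"dz":-14,"twist":0},{"dx":4,"dy":3,"dz":-19,"twist":0},{"dx":9,"dy":5,"dz":-20,"twist":0},{"dx":14,"dy":5,"dz":-20,"twist":0},{"dx":18,"dy":5,"dz":-20,"twist":0},{"dx":18,"dy":5,"dz":-20,"twist":0}]'; python3 - <<'E'
from h import *
s=ctrl.get_state();print(s['eef_pos'])
c=snap('wrist','w10.png');C=wcloud(c)
print('head');rects(C,(C[...,2]>.27)&(C[...,2]<.303)&(C[...,0]<.46)&(C[...,0]>.39)&(C[...,1]<-.19),40)
T=snap('top');P=cloud(T)
for u,v in((235,175),(273,175)): print(P[v,u])
E
```

```text
time: 40.55
eef_pos: [0.479, -0.0507, 0.4359]
tcp_rot: [0.706, 0.709, -0.0, -0.0]
contact_force: [0.2, -0.7, 0.3]
opening: 0.003
finger_force: 0.0
[ 0.47897873 -0.0506587   0.43592631]
head
[0.73627369 0.16758154 0.22812839]
[0.72675945 0.0639528  0.25514878]
```

View pics/w10.png

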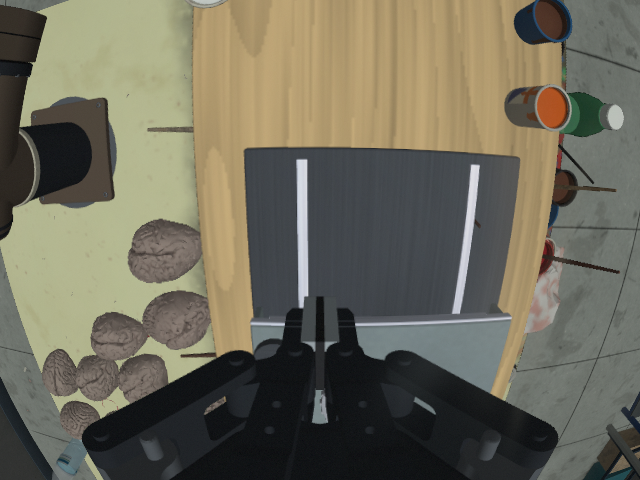

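```bash
python3 -m pendant '[{"dx":0,"dy":0,"dz":0,"twist":0},{"dx":0,"dy":0,"dz":0,"twist":0}]'; python3 -c "
from plant import ctrl
print(ctrl.sign_off())"
```

```text
time: 40.9
eef_pos: [0.4791, -0.0537, 0.436]
tcp_rot: [0.708, 0.707, -0.0, -0.0]
contact_force: [0.4, -0.4, -0.4]
opening: 0.002
finger_force: 0.0
the job is handed in; nothing more can be done
None
```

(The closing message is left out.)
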